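# Set the battery tester's shuttle on its stop and feed the pack

### The arm

A 6-joint arm with a two-finger parallel gripper is mounted at the origin on the work surface. World frame = base frame: x ahead of the robot, y to its left, z up, the work surface at z = 0. Lengths are in m, angles in rad, forces in N, time in s.
With the tool pointing down it reaches from about 0.325 to 0.775 m from the base axis. Payload 5.5 kg.
Tool frame: the origin (TCP) lies between the finger pads; the fingertips stand 8 mm ahead of it and the grasp point (between the pads) lies 11 mm behind it (tcp_to_tips is the distance from the TCP to the fingertips, in m); z points along the fingers, y is the line along which they close (so a half turn about z gives the same grasp; the last joint's range is limited). The gripper opens to 88 mm and grips with 3 to 60 N. Pads are 20 mm wide; open, the fingers measure 115 mm over their backs; the gripper's body (75 mm by 178 mm) begins 61 mm behind the grasp point.
Start: joints at [1.081, 0.091, 1.231, -0, 1.82, -0.057], TCP at [0.252, 0.545, 0.231] pointing down, gripper open.
Joint ranges: [-2.87, 2.87], [-0.86, 2.18], [0.17, 2.46], [-1.51, 4.65], [0.06, 2.69], [-2.65, 2.65]. Speed limits (rad/s): [2.57, 2.57, 3.01, 3.14, 3.14, 3.14].

### API

Orientations are given as a unit quaternion [w, x, y, z].
In Python, from bench import * gives the robot as it stands. Calls block until the motion is done:
- move_to(position, orientation): joint-space move of the TCP to a pose.
- move_l(position, speed=0.15, orientation=None): straight line of the TCP; orientation=None keeps the orientation; speed is the mean speed in m/s.
- movej(angles): joint-space move.
- gripper_open() and close(): open the fingers fully, or close them until they stop; the grip force is fixed at half the most.
- hold(seconds).
- inverse_kinematics(position, orientation): joint angles nearest the present ones, or None.
- state(): the state.
- get_image(name): name is "scene" or "top" or "wrist"; returns a dict with "frame" (400x640x3 uint8, blue, green, red), "depth" (400x640 float32, m along the optical axis (not along the pixel's ray), 0 where there is no reading), "camera_matrix" (3x3 intrinsics, pixels), "k1" (the pictures are not rectified: a ray, as slopes to the right and down, at radius r is drawn at 1 + k1 r^2 times it, then the intrinsics apply), "view" (4x4, takes a point from world to camera coordinates). Camera axes: x right, y up, looking along -z (the intrinsics and any distortion apply to the point x, -y, -z); pixel columns grow to the right and rows downward; lengths in m; the calibration is good to about 2 mm. A picture is of the moment at which its call begins.
A pose or a line that the arm cannot do raises IKError and nothing moves.
- job_done(): hands the job in; it is judged then, once.
The state is a dict: "time": time; "joint_pos": joint angles; "dq": joint speeds; "joint_torque": joint torques, N m; "ee_pos": TCP position; "ee_rot": TCP orientation; "ft_force": force on the tool from outside, world axes, zero at the start; "moment": the same for the moment, N m; "finger_gap": finger opening in m; "finger_force": force on a finger pad.
Only numpy, scipy, OpenCV 4.12 (cv2) and the standard library are available. Lean on these libraries where they do the work, as an engineer would, in place of code of your own. Each camera call takes 0.05 s, during which the arm holds its last target. There are 200 camera calls.

### The job

Push the tester's sprung shuttle all the way in and let go, so that it springs back and latches on the stop pin at mid position; take the hand off it there. Then push the battery pack along its track, flat on the deck, fully home into the shuttle's pocket. Only push, never grip or lift anything, and leave the other things on the counter where they are.

Things in the scene. Friction and masses are not known exactly. Their poses are not given: they have to be found in the camera images.
- tester: The battery tester, fixed. Origin: on the counter under its middle; x points the way the shuttle is pushed, z up. Grey painted deck, top 12 mm above the counter, x -112 to 88 mm by the shuttle, which runs along x on y = 0. Grey instrument head behind it at x 84 to 192, y -64 to 64 mm, 56 mm tall.
- track (a point): Middle of the infeed track's floor, on the deck, 184 mm to the +y side of the tester's origin. The straight track runs along y, 248 mm long (y 60 to 308 mm of the tester), open at both ends, between two rails 63 mm apart and 20 mm high above the deck. Axes as the tester's.
- pin_block (a point): Top centre of the steel block (30 x 24 mm, top 44 mm above the counter) beside the shuttle that holds the spring-loaded stop pin: a 10 mm steel pin that points at the shuttle (+y), black knob on its outer end. It works by itself.
- shuttle (a joint): Shuttle travel along the tester's +x, m: 0 rest, 0.070 far end (hard stop). Spring force back: 4 N at 0, 7 N at 0.040, 10 N at 0.070; plus about 3 N from the pin between 0.015 and 0.040; lightly damped (25 N per m/s). Once pushed past 0.041 the pin snaps in behind a tooth; let go, the shuttle springs back onto it and stays at mid position, 0.040, pocket in line with the track. Let go earlier, it returns to 0.
- shuttle_face (a point): Centre of the push face, the flat -x side of the shuttle's steel front wall, normal to the tester's x; moves with the shuttle. The wall is 16 mm thick, runs from 66 mm to the -y side to 50 mm to the +y side of this point and from 13 to 51 mm above the counter; the point is 36 mm above it.
- shuttle_pocket (a point): Where the pack's origin lies when fully home in the shuttle's pocket, on the deck; moves with the shuttle, axes as the tester's. The shuttle is a steel U, 26 mm (front wall 39 mm) above the deck, open on top and to +y. Pocket 66 mm wide along x; end wall 50 mm to the -y side, mouth 52 mm to the +y side of this point.
- pack: The battery pack, a plain grey slab 60 mm (x) by 100 mm (y) by 22 mm tall, about 0.15 to 0.3 kg, lying loose on the deck in the infeed track between the rails, x and y along the tester's. Origin: centre of its underside. Its terminal end (-y) faces the shuttle.
- cell: Bystander: a fat round dry cell, 33 mm across, 61 mm tall, standing; loose. Origin: centre of its underside.
- block_battery: Bystander: a small block battery, 18 x 27 x 45 mm tall, standing; loose. Origin: centre of its underside.
- reel: Bystander: a solder reel, 64 mm across, 40 mm tall, lying flat; loose. Origin: centre of its underside.
- screwdriver: Bystander: a screwdriver, 180 mm long, lying along its own x; loose. Origin: centre of its underside (near the middle of its length).
- parts_tub: Bystander: a small open red tub, 90 x 70 x 45 mm tall; loose. Origin: centre of its underside.
- jar: Bystander: a small jar, 48 mm across, 60 mm tall; loose. Origin: centre of its underside.
- spanner: Bystander: a spanner, 130 mm long, lying along its own x; loose. Origin: centre of its underside (near the middle of its length).
Mind the look-alikes: they are no part of the job. There is more than one size of the pack; the job needs the middle-sized.

How it is judged:
By the outcome, as a careful person would: the job done as asked, in the order asked, and still so for the second after the job is handed in, with the robot touching nothing.
It also fails if it takes over 48 s, if anything falls off the work surface, if the arm or the gripper's body presses on something with over 40 N, if the wrist force passes 120 N, or if a joint passes its speed limit or range.

## Working session

There is one attempt and no reset: what is moved stays moved. The work goes in short steps, each a Python script; the robot and the scene stay as the last script left them, time stands still between calls to the robot, and variables do not carry over. Pictures are saved under pics/ and viewed, at most 10 in all, crops included, and the job is handed in when it is done.

```bash
mkdir -p pics; cat > h.py <<'E'
from bench import *
import numpy as np, cv2
def save(n,f):
    im=get_image(n); cv2.imwrite(f'pics/{f}.png',im['frame']); np.savez(f'pics/{f}.npz',**{k:im[k] for k in('frame','depth','camera_matrix','k1','view')}); return im
def rays(im,uv):
    K=np.array(im['camera_matrix'],float);k1=float(im['k1'])
    p=cv2.undistortPoints(np.array(uv,float).reshape(-1,1,2),K,np.array([k1,0,0,0,0.])).reshape(-1,2)
    V=np.array(im['view']);R=V[:3,:3];c=-R.T@V[:3,3]
    d=np.c_[p[:,0],-p[:,1],-np.ones(len(p))]@R
    return c,d
def onplane(im,uv,z):
    c,d=rays(im,uv); return c+d*((z-c[2])/d[:,2])[:,None]
def bydepth(im,uv):
    c,d=rays(im,uv); return c+d*np.array([im['depth'][int(v),int(u)] for u,v in uv])[:,None]
E
python3 - <<'E'
from h import *
for n in('top','scene'):
    im=save(n,n+'0')
print(state()['time'],state()['ft_force'])
E
```

```text
0.1 [-0.304743    1.41180777  0.03424274]
```

View pics/top0.png

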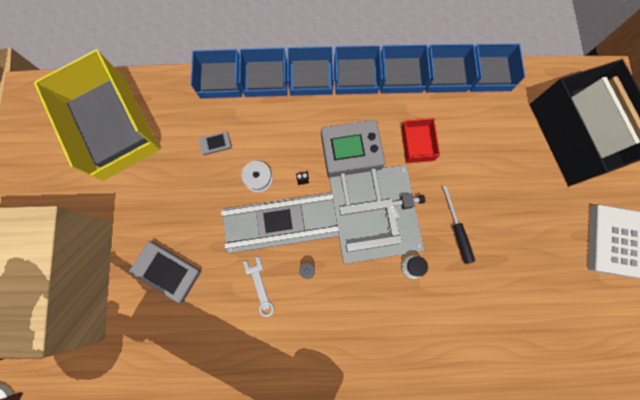

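View pics/scene0.png

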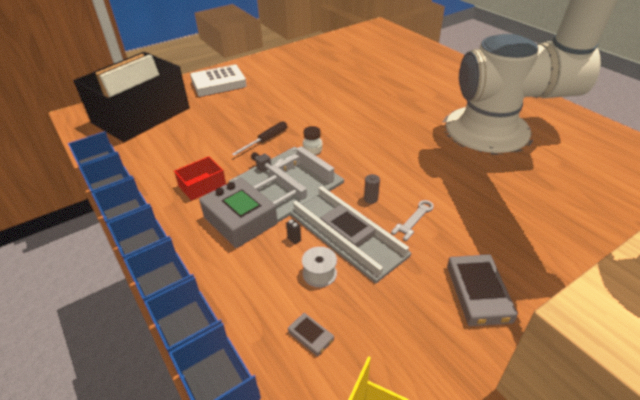

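The top view has three look-alikes for the pack: a small slab at (215,142), a large one at (165,270), and the mid-sized one in the track at (277,222). I choose the one in the track and check it in a close crop. The jar at (415,266) and the cell at (307,269) stand near the hand's path.

```bash
python3 - <<'E'
from h import *
im=dict(np.load('pics/top0.npz'))
c=im['frame'][115:280,212:432]; cv2.imwrite('pics/crop1.png',cv2.resize(c,None,fx=3.6,fy=3.6,interpolation=cv2.INTER_CUBIC))
print(np.round(bydepth(im,[(277,222),(215,142),(165,270),(350,147),(372,243),(415,266),(307,269),(320,170),(229,232),(408,200)]),3))
E
```

```text
[[ 0.534  0.1    0.034]
 [ 0.728  0.245  0.016]
 [ 0.437  0.342  0.031]
 [ 0.692 -0.064  0.06 ]
 [ 0.482 -0.102  0.05 ]
 [ 0.431 -0.186  0.061]
 [ 0.431  0.036  0.062]
 [ 0.658  0.003  0.   ]
 [ 0.518  0.21   0.011]
 [ 0.573 -0.186  0.046]]
```

View pics/crop1.png

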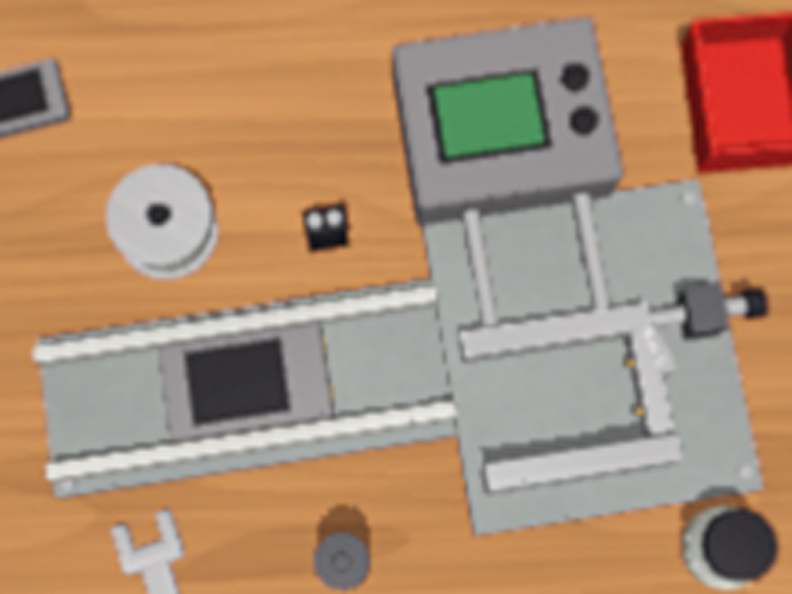

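The crop confirms the choice: the mid-sized slab lies between the rails, terminals (-y end) facing the shuttle. The head corners in the crop are at about (395,47), (592,18), (620,178) and (420,212).

```bash
cat >> h.py <<'E'
def crop2full(p,x0,y0,f): return (np.array(p,float)+.5)/f-.5+[x0,y0]
def fit(A,B):
    # 2D rigid B = R A + t
    a,b=A.mean(0),B.mean(0);U,_,Vt=np.linalg.svd((A-a).T@(B-b));D=np.diag([1,np.linalg.det(U@Vt)]);R=(U@D@Vt).T
    return R,b-R@a
E
python3 - <<'E'
from h import *
im=dict(np.load('pics/top0.npz'))
w=lambda p,z: onplane(im,crop2full(p,212,115,3.6),z)[:,:2]
B=w([(395,47),(592,18),(620,178),(420,212)],.056)
A=np.array([(192,64),(192,-64),(84,-64),(84,64)])/1e3
R,t=fit(A,B); print('head fit yaw',np.arctan2(R[1,0],R[0,0]),t,'res mm',np.round(1e3*(B-A@R.T-t),1).tolist())
T=lambda P: np.round(1e3*(P-t)@R,1)
print('deck',T(w([(476,533),(762,488),(700,181)],.012)))
print('rail ends (inner edges upper L/R, lower L/R)',T(w([(37,360),(436,301),(48,462),(453,403)],.032)))
print('front wall top corners', T(w([(484,465),(678,435),(681,457),(488,490)],.051)))
print('pack corners', T(w([(165,350),(322,326),(332,415),(172,437)],.034)))
d=bydepth(im,[(307,269),(415,266),(408,200)]);print('cell,jar,pin',T(d[:,:2]))
E
```

```text
head fit yaw 0.12495848218524525 [ 0.55854313 -0.08674384] res mm [[-1.0, -3.0], [-1.1, 0.9], [2.1, 3.5], [0.1, -1.5]]
deck [[-108.6   57.8]
 [-108.9 -119.9]
 [  88.6 -120.6]]
rail ends (inner edges upper L/R, lower L/R) [[ 34.  306. ]
 [ 33.1  60.2]
 [-28.7 305.9]
 [-30.5  60.1]]
front wall top corners [[-71.6  49.3]
 [-71.8 -66.5]
 [-84.8 -65.7]
 [-86.3  49.4]]
pack corners [[ 27.8 227.7]
 [ 28.  131.4]
 [-26.8 133.2]
 [-25.3 230. ]]
cell,jar,pin [[-111.   138. ]
 [-139.4  -82.9]
 [   1.5  -99.8]]
```

```bash
cat >> h.py <<'E'
from scipy.spatial.transform import Rotation as Rot
A0=np.array([(192,64),(192,-64),(84,-64),(84,64),(-112,None or 58),(31.5,308),(31.5,60),(-31.5,308),(-31.5,60),(-73,50),(-73,-66),(-89,-66),(-89,50)])/1e3
_im=dict(np.load('pics/top0.npz'))
_w=lambda p,z: onplane(_im,crop2full(p,212,115,3.6),z)[:,:2]
B0=np.vstack([_w([(395,47),(592,18),(620,178),(420,212)],.056),_w([(476,533)],.012),_w([(37,360),(436,301),(48,462),(453,403)],.032),_w([(484,465),(678,435),(681,457),(488,490)],.051)])
R0,t0=fit(A0,B0); yaw=np.arctan2(R0[1,0],R0[0,0])
def W(x,y,z): return list(R0@[x,y]+t0)+[z]
def TF(p): return (np.array(p[:2])-t0)@R0
def quat(flip):
    q=(Rot.from_euler('z',yaw+(np.pi if flip else 0))*Rot.from_euler('x',np.pi)).as_quat(); return [q[3],*q[:3]]
def ft(): return R0.T@np.array(state()['ft_force'][:2])
E
python3 - <<'E'
from h import *
print(yaw,t0,np.round(1e3*(B0-A0@R0.T-t0),1).tolist())
for f in(0,1): print(inverse_kinematics(W(-.125,0,.15),quat(f)))
q=state()['ee_rot'];print(q)
b=0 if (a:=inverse_kinematics(W(-.125,0,.15),quat(0))) is not None and abs(a[5])<1.6 else 1
open('flip','w').write(str(b))
close(); move_to(W(-.118,0,.15),quat(b)); move_l(W(-.118,0,.10),.15)
im=save('wrist','w1'); print(state()['time'],state()['finger_gap'],TF(state()['ee_pos']),state()['ft_force'])
E
```

```text
0.12364208489716658 [ 0.56010636 -0.08697302] [[-2.7, -2.5], [-2.6, 1.4], [0.6, 3.9], [-1.6, -1.1], [1.8, 0.3], [0.7, -1.5], [-0.1, 0.6], [1.1, -1.6], [-0.6, 0.4], [-0.1, -0.4], [-0.2, -0.2], [2.7, 0.9], [1.2, -0.2]]
[-3.06606051e-01 -3.27649783e-01  1.75953528e+00 -4.44089210e-16
  1.70970716e+00  1.14054819e+00]
[-0.30660605 -0.32764978  1.75953528  0.          1.70970716 -2.00104446]
[-2.42216051e-04  2.14694395e-01  9.76680893e-01 -8.31331678e-04]
4.3917 0.00045461530155715106 [-1.17514157e-01  2.34828060e-05] [ 0.5385447   0.31906952 -0.60102779]
```

View pics/w1.png

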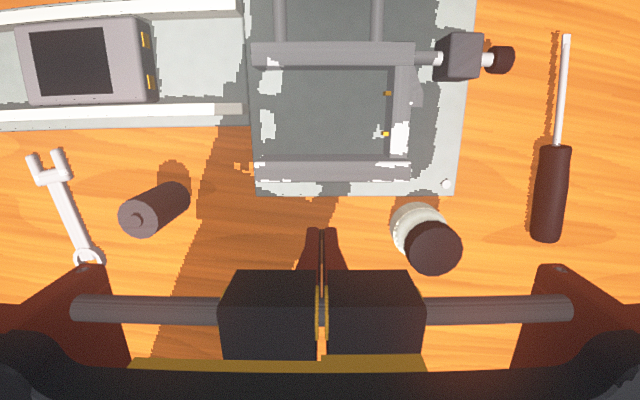

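The wrist view shows the closed fingers centred at column 320, in front of the shuttle's front wall (row about 170). The jar at (425,235) and the cell at (150,210) are both clear. Now I push the shuttle.

```bash
python3 - <<'E'
from h import *
move_l(W(-.118,0,.03),.12)
move_l(W(-.104,0,.03),.1)
hold(.1); f0=ft()[0]; x=-.104; print('f0',f0,state()['ft_force'],TF(state()['ee_pos']))
log=[]
while x<-.018:
    x+=.006 if x<-.045 else .0015
    move_l(W(x,0,.03),.06); f=ft()[0]-f0; log.append((round(x,4),round(TF(state()['ee_pos'])[0],4),round(f,1)))
    if abs(f)>24: break
hold(.2); print(log,ft()-f0,state()['time'])
save('wrist','w2')
E
```

```text
f0 -0.4417315624604507 [-0.42369595 -0.1724686   0.08559389] [-1.04015145e-01 -7.44809979e-05]
[(-0.098, np.float64(-0.0985), np.float64(-3.4)), (-0.092, np.float64(-0.0924), np.float64(-4.9)), (-0.086, np.float64(-0.0863), np.float64(-4.3)), (-0.08, np.float64(-0.0803), np.float64(-4.7)), (-0.074, np.float64(-0.0741), np.float64(-3.3)), (-0.068, np.float64(-0.0686), np.float64(-5.9)), (-0.062, np.float64(-0.0628), np.float64(-6.7)), (-0.056, np.float64(-0.0568), np.float64(-6.8)), (-0.05, np.float64(-0.0509), np.float64(-8.2)), (-0.044, np.float64(-0.045), np.float64(-7.2)), (-0.0425, np.float64(-0.0437), np.float64(-8.4)), (-0.041, np.float64(-0.0422), np.float64(-7.8)), (-0.0395, np.float64(-0.0407), np.float64(-8.5)), (-0.038, np.float64(-0.0393), np.float64(-8.6)), (-0.0365, np.float64(-0.0378), np.float64(-7.6)), (-0.035, np.float64(-0.0363), np.float64(-8.6)), (-0.0335, np.float64(-0.0348), np.float64(-8.7)), (-0.032, np.float64(-0.0334), np.float64(-8.4)), (-0.0305, np.float64(-0.0319), np.float64(-9.4)), (-0.029, np.float64(-0.0304), np.float64(-9.6)), (-0.0275, np.float64(-0.0301), np.float64(-14.4)), (-0.026, np.float64(-0.0301), np.float64(-20.8)), (-0.0245, np.float64(-0.0301), np.float64(-29.0))] [-28.55201307   3.30941116] 11.4667
```

```bash
python3 - <<'E'
from h import *
move_l(W(-.118,0,.03),.12); move_l(W(-.118,0,.12),.2)
move_l(W(-.02,.262,.12),.25)
hold(.2); print(state()['time'],state()['ft_force'])
save('top','top2'); im=save('wrist','w3')
t=dict(np.load('pics/top2.npz'))['frame'][115:280,212:432]
a=cv2.resize(t,None,fx=3.0,fy=3.0,interpolation=cv2.INTER_CUBIC)
b=cv2.resize(im['frame'],(660,412))[:100]
cv2.imwrite('pics/c2.png',a)
E
```

```text
14.5083 [0.05948712 0.77132172 0.41975123]
```

View pics/c2.png

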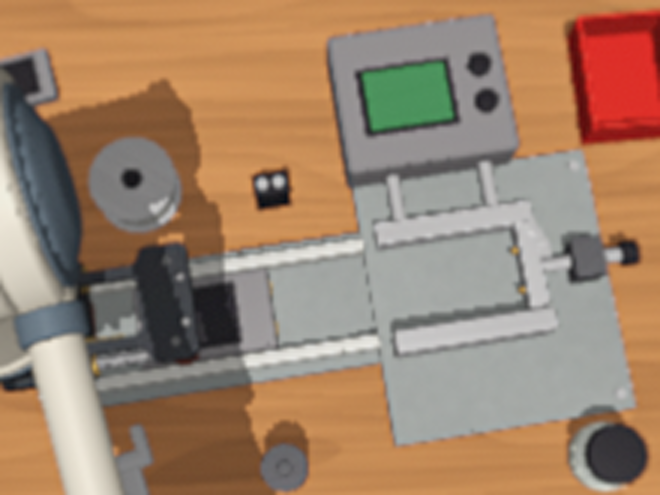

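View pics/w3.png

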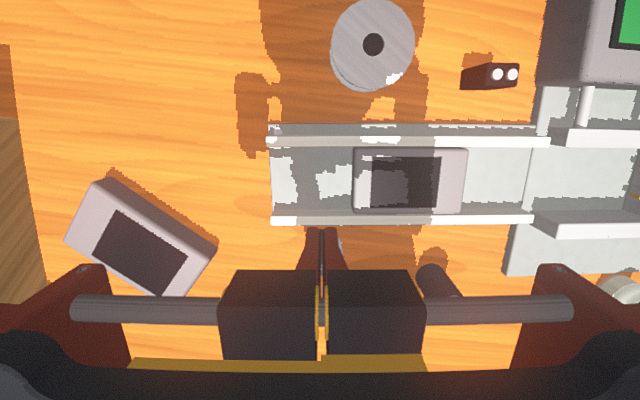

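The top crop shows the shuttle latched at mid position, its pocket in line with the track and the pin behind the tooth at about (555,262). In the wrist view the fingers are at column 322, behind the pack's outer end at column 352. Next I descend into the track and push.

```bash
python3 - <<'E'
from h import *
move_l(W(.001,.262,.12),.15)
move_l(W(.001,.262,.06),.2); move_l(W(.001,.262,.025),.08)
hold(.1); f0=ft(); print(f0,state()['ft_force'],TF(state()['ee_pos']))
y=.262; log=[]
while y>.052:
    y-=.010 if y>.085 else .002
    move_l(W(.001,y,.025),.07); f=ft()-f0; log.append((round(y,4),round(float(TF(state()['ee_pos'])[1]),4),np.round(f,1).tolist()))
    if np.abs(f).max()>9: break
hold(.2); print(*log,sep='\n'); print(ft()-f0,state()['time'])
save('wrist','w4')
E
```

```text
[-0.15821736  0.74545449] [-0.24894442  0.72025121  0.68421142] [0.00133075 0.26203844]
(0.252, 0.2514, [-0.4, -0.3])
(0.242, 0.2415, [0.7, -1.4])
(0.232, 0.2315, [-0.4, -0.5])
(0.222, 0.2214, [0.2, -1.1])
(0.212, 0.2114, [1.0, -0.7])
(0.202, 0.2014, [0.2, 0.1])
(0.192, 0.1914, [0.5, -1.3])
(0.182, 0.1814, [0.5, -0.2])
(0.172, 0.1714, [0.4, -1.2])
(0.162, 0.1614, [0.8, -0.7])
(0.152, 0.1514, [-0.3, -0.5])
(0.142, 0.1415, [0.8, -0.8])
(0.132, 0.1315, [0.2, -1.0])
(0.122, 0.1214, [0.8, -1.5])
(0.112, 0.1115, [-0.9, -0.1])
(0.102, 0.1015, [0.2, -1.9])
(0.092, 0.0914, [-0.2, -1.2])
(0.082, 0.0814, [0.0, -0.7])
(0.08, 0.0799, [-1.0, -0.6])
(0.078, 0.078, [-0.7, -0.1])
(0.076, 0.0758, [0.7, -1.0])
(0.074, 0.0738, [0.8, -0.9])
(0.072, 0.0718, [0.3, 0.1])
(0.07, 0.0698, [-0.1, -0.9])
(0.068, 0.0678, [0.0, -0.4])
(0.066, 0.0658, [-0.0, -0.6])
(0.064, 0.0638, [0.6, -1.1])
(0.062, 0.0618, [-0.1, -0.9])
(0.06, 0.0598, [-0.3, -0.4])
(0.058, 0.0578, [0.1, -0.5])
(0.056, 0.0576, [-1.0, 5.5])
(0.054, 0.0576, [-2.1, 11.2])
[-0.85837911 11.42857915] 24.9833
```

```bash
python3 - <<'E'
from h import *
move_l(W(.001,.075,.025),.08); move_l(W(.001,.075,.12),.2); move_l(W(-.05,.20,.20),.25)
hold(.2); print(state()['time'])
im=save('wrist','w5'); t=save('top','top5')
a=cv2.resize(t['frame'][115:280,212:432],None,fx=3.6,fy=3.6,interpolation=cv2.INTER_CUBIC)
cv2.imwrite('pics/c5.png',a)
E
```

```text
27.0417
```

View pics/c5.png

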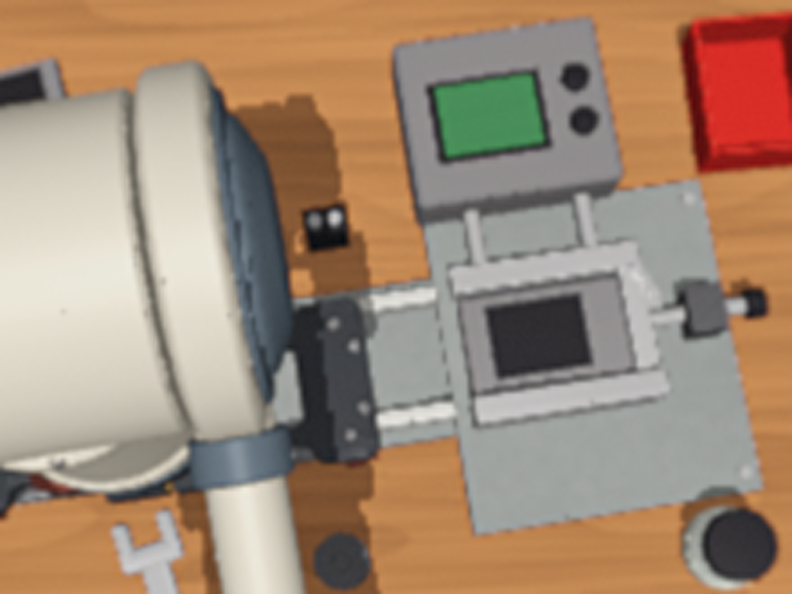

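View pics/w5.png

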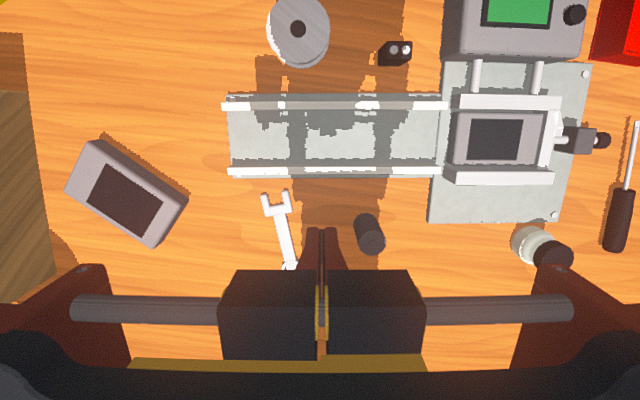

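Both views show the pack in the pocket against the end wall, terminals hidden at about (632,325) in the crop. The shuttle is still latched, the bystanders have not moved, and the hand is clear.

```bash
python3 -c "
from bench import *
print(job_done())"
```

```text
the job is handed in; nothing more can be done
None
```

The shuttle was pushed to its hard stop, let go, and latched at mid position; the middle-sized pack was then pushed fully home into its pocket, and the job was handed in at about 27 s of the 48 s limit.

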